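# Fill the vial cassette and lift it out of its dock

## Robot

A 6-joint arm with a two-finger parallel gripper is mounted at the origin on the work surface. World frame = base frame: x ahead of the robot, y to its left, z up, the work surface at z = 0. Lengths are in m, angles in rad, forces in N, time in s.
With the tool pointing down it reaches from about 0.3 to 0.775 m from the base axis. Payload 14.6 kg.
Tool frame: the origin (TCP) lies at the very end of the fingers, on their centre line; the grasp point (between the pads) lies 19 mm behind it; z points along the fingers, y is the line along which they close (so a half turn about z gives the same grasp; the last joint's range is limited). The gripper opens to 94 mm and grips with 3 to 60 N. Pads are 16 mm wide; open, the fingers measure 119 mm over their backs; the gripper's body (75 mm by 177 mm) begins 78 mm behind the grasp point.
Start: joints at [-1.342, 0.3, 1.521, -0, 1.321, -0.067], TCP at [0.16, -0.526, 0.205] pointing down, gripper open.
Joint ranges: [-3.03, 3.03], [-0.79, 2.21], [0.23, 2.52], [-1.04, 4.18], [0, 3.07], [-2.55, 2.55]. Speed limits (rad/s): [2.22, 2.22, 2.57, 3.14, 3.14, 3.14].

## Interface

Orientations are given as [roll, pitch, yaw] about the fixed x, y, z axes, in that order (R = Rz(yaw) Ry(pitch) Rx(roll)).
In Python, from station import ctrl gives the robot as it stands.
- The arm moves only by the tool move_arm, never from a script. Its argument "increments" is a list of rows, each a list of 7 numbers: the opening, from 0 (shut) to 1 (fully open), then the shift along the tool's x, y, z in units of 50 mm (1.0 is 50 mm), then the turn, a rotation vector about the tool's x, y, z in rad. In form: [[claw, tx, ty, tz, rx, ry, rz], ...]. A call has 1 to 20 rows; each row shifts and turns the commanded pose from where the row before left it, along the tool's axes as they then stand; what a row does not reach is not made up. A row lasts 1/10 s, in which the tool goes at most 50 mm and 8.59 degrees, less where a joint would pass 70% of its speed; a pose out of reach is approached as far as the arm can. A call is refused whole if a number of a shift passes 1 or a number of a turn 0.15, either way. A call with a gripper value outside its range is refused whole. The fingers move at their own pace and stop on an object; "force" is the grip in N (left out, the last holds). Time passes only in rows, so rows that do not move let the fingers close. It gives the time, the measured TCP pose, the force, the opening and the grip force at its end, in the units of the state.
- ctrl.get_obs(): the state, without advancing time (a new reading comes with each control period).
- ctrl.camera(name): name is "side" or "top" or "wrist"; returns a dict with "color" (420x560x3 uint8, blue, green, red), "K" (3x3 intrinsics, pixels), "distortion" ([k1, k2, p1, p2, k3] as OpenCV has them; the pictures are not rectified), "pose" (4x4, takes a point from camera to world coordinates); the wrist camera has in their place "tool_from_camera" (4x4, takes a point from camera to tool coordinates, whose origin is the TCP and whose axes are the flange's). Camera axes: x right, y down, z forward; pixel columns grow to the right and rows downward; lengths in m; the calibration is good to about 2 mm. A picture is of the moment at which its call begins: read the wrist's pose just before it. There is no depth.
- ctrl.hand_in(): hands the job in; it is judged then, once.
Trained networks look in a picture, given as the dict that the camera call returned (one of the last four; its "shot" number tells which), for a name from the list of things; names that differ only in an ending like _2 or _b are one class to them, and where a whole thing is asked for, a point or a joint stands for the part that bears it (a point fixed in the world has none). Each returns a list of dicts, best first, with "conf" (0 to 1); they miss things now and then, are a little off and sometimes report something else, mostly with a low value. They report only what shows in the picture. A call takes as long as a camera call.
- ctrl.cut_out(name, picture): "mask" (420x560 bool, what is visible of it) and "centre" ([row, column] in pixels, amid what is visible of it).
The state is a dict: "time_s": time; "qpos": joint angles; "joint_vel": joint speeds; "tau": joint torques, N m; "ee_pos": TCP position; "eef_rot": TCP orientation; "force": force on the tool from outside, world axes, zero at the start; "moment": the same for the moment, N m; "grip_width": finger opening in m; "grip_force": force on a finger pad.
Only numpy, scipy, OpenCV 4.12 (cv2) and the standard library are available. Lean on these libraries where they do the work, as an engineer would, in place of code of your own. Each camera call takes 0.05 s, during which the arm holds its last target. There are 200 camera calls.

## Task

At the microscope bench, take the loose vial out of the compartment tray and stand it fully home in the one empty socket of the cassette in the dock. Then pinch the cassette's two side catches together, lift the cassette with its four vials straight out of the dock, and finish while still holding it by the pinched catches, level and still, about 12 cm above the bench. Leave everything else where it is.

Things in the scene. Friction and masses are not known exactly. Their poses are not given: they have to be found in the camera images.
- dock: fixed metal dock, grey base plate 190 (x) x 100 x 10 mm; origin at the centre of its underside, on the bench. In the middle of each long side (+-y) a steel cheek rises 30 mm above the bench; its inward lip (inner edges 64 mm apart) overhangs a tooth of the cassette and locks it down. Guides 12 mm high with about 1 mm of play surround the cassette, so it leaves straight up
- cassette: loose white vial cassette in the dock, 148 (x, along the dock's x) x 28 mm, 0.2 to 0.3 kg empty; origin at the centre of its underside, at first 10 mm above the bench. Four sockets in a row along x, two each side of a central block (30 x 36 mm, 60 mm high); deck around them 26 mm above the origin. A sprung grey paddle (catch) stands on each +-y side of the block
- pinch (a point): point midway between the two paddles, 58 mm above the cassette's origin: where to pinch along the cassette's y (axes as the cassette's). Ribbed paddles 22 mm wide (x), from 6 to 74 mm above the origin, 60 mm apart over their outer faces, 46 mm when both are pressed home. Both must be pressed in to free the cassette; it is then lifted by the pinched paddles
- catch_left (a joint): travel of the paddle on the cassette's +y side towards the block: 0 sprung out (locked), 0.007 m pressed home; its tooth is free of the lip from about 0.005. Spring 2 N at the start, 5.5 N pressed home; it springs back when let go
- catch_right (a joint): the same for the paddle on the cassette's -y side
- socket0 (a point): centre of the floor of a socket (6 mm above the cassette's origin, -60 mm along cassette x from it). Socket 20 x 20 mm, 20 mm deep, open on top; a vial standing in it rises 36 mm above the deck. Fingers fit beside a vial on its +-y sides only
- socket1 (a point): centre of the floor of a socket (6 mm above the cassette's origin, -34 mm along cassette x from it). Socket 20 x 20 mm, 20 mm deep, open on top; a vial standing in it rises 36 mm above the deck. Fingers fit beside a vial on its +-y sides only
- socket2 (a point): centre of the floor of a socket (6 mm above the cassette's origin, 34 mm along cassette x from it). Socket 20 x 20 mm, 20 mm deep, open on top; a vial standing in it rises 36 mm above the deck. Fingers fit beside a vial on its +-y sides only
- socket3 (a point): centre of the floor of a socket (6 mm above the cassette's origin, 60 mm along cassette x from it). Socket 20 x 20 mm, 20 mm deep, open on top; a vial standing in it rises 36 mm above the deck. Fingers fit beside a vial on its +-y sides only
- tray: fixed grey open tray 130 x 130 mm, 26 mm high, inner floor 4 mm above the bench, walls 4 mm, a cross of dividers making four compartments centred 31.5 mm off its centre in x and y; origin at the centre of its underside
- spare_vial: upright capped vial, 16 mm in diameter, 56 mm high, chamfered foot (12.4 mm across at the very bottom); 25 g; origin at the centre of its underside, z up along it. It stands loose in one of the four tray compartments (which one varies), about 30 mm of it above the tray's walls; the other compartments hold different things
- vial0: upright capped vial, 16 mm in diameter, 56 mm high, chamfered foot (12.4 mm across at the very bottom); 25 g; origin at the centre of its underside, z up along it. Starts in one of the cassette's sockets (which one varies; one socket is empty)
- vial1: upright capped vial, 16 mm in diameter, 56 mm high, chamfered foot (12.4 mm across at the very bottom); 25 g; origin at the centre of its underside, z up along it. Starts in one of the cassette's sockets (which one varies; one socket is empty)
- vial2: upright capped vial, 16 mm in diameter, 56 mm high, chamfered foot (12.4 mm across at the very bottom); 25 g; origin at the centre of its underside, z up along it. Starts in one of the cassette's sockets (which one varies; one socket is empty)
- pot: squat round pot, clear with a white lid, 37 mm across, 22 mm high; stands in a tray compartment; origin at the centre of its underside; not part of the job, leave it where it is
- stopper: black rubber stopper, tapered, 26 mm across, 22 mm high; stands in a tray compartment; origin at the centre of its underside; not part of the job, leave it where it is
- collar: flat aluminium ring, 32 mm across, 14 mm high; lies in a tray compartment; origin at the centre of its underside; not part of the job, leave it where it is
- dropper: amber bottle with a black cap, 38 mm across, 85 mm high; stands beyond the work area; origin at the centre of its underside; not part of the job, leave it where it is
- dish: open round glass dish, 90 mm across, 16 mm high; on the bench on the robot's left, nearer than the tray; origin at the centre of its underside; not part of the job, leave it where it is
- forceps: steel forceps 170 mm long (along x), 15 mm wide, 8 mm high, lying on the bench on the robot's right, along its x; not part of the job, leave it where it is

How it is judged:
On the way, in this order (a step that is already met when the one before it is completed fails the run):
1. the loose vial stands in the cassette, let go, while the cassette is still in its dock (((horizontal distance between spare_vial and socket0 below 0.006 m and distance between spare_vial and socket0 below 0.008 m) or (horizontal distance between spare_vial and socket1 below 0.006 m and distance between spare_vial and socket1 below 0.008 m) or (horizontal distance between spare_vial and socket2 below 0.006 m and distance between spare_vial and socket2 below 0.008 m) or (horizontal distance between spare_vial and socket3 below 0.006 m and distance between spare_vial and socket3 below 0.008 m)) and contact force between the fingers and spare_vial below 0.05 N and angle between spare_vial's own z axis and vertical below 0.3 rad and z of cassette in the frame of dock below 0.014 m), for 0.2 s.
2. both catches are pressed by the fingers while the cassette is still down in the dock (value of joint each of catch_left, catch_right above 0.005 m and contact force between the fingers and cassette above 2 N and z of cassette in the frame of dock below 0.02 m), for 0.1 s.
At the end, for the whole second after the job is handed in: Held by the fingers (over 2 N), both catches pressed over 5 mm; cassette underside 80 to 250 mm above the bench, tilt under 0.2 rad, slower than 30 mm/s, touching neither dock nor tray; each of the four vials stands in a socket (foot within 6 mm of its centre, 8 mm of its floor) (height (world z) of cassette between 0.08 and 0.25 m and angle between cassette's own z axis and vertical below 0.2 rad and value of joint each of catch_left, catch_right above 0.005 m and contact force between the fingers and cassette above 2 N and contact force between cassette and dock below 0.1 N and contact force between cassette and tray below 0.1 N and linear speed of cassette below 0.03 m/s and ((horizontal distance between spare_vial and socket0 below 0.006 m and distance between spare_vial and socket0 below 0.008 m) or (horizontal distance between spare_vial and socket1 below 0.006 m and distance between spare_vial and socket1 below 0.008 m) or (horizontal distance between spare_vial and socket2 below 0.006 m and distance between spare_vial and socket2 below 0.008 m) or (horizontal distance between spare_vial and socket3 below 0.006 m and distance between spare_vial and socket3 below 0.008 m)) and ((horizontal distance between vial0 and socket0 below 0.006 m and distance between vial0 and socket0 below 0.008 m) or (horizontal distance between vial0 and socket1 below 0.006 m and distance between vial0 and socket1 below 0.008 m) or (horizontal distance between vial0 and socket2 below 0.006 m and distance between vial0 and socket2 below 0.008 m) or (horizontal distance between vial0 and socket3 below 0.006 m and distance between vial0 and socket3 below 0.008 m)) and ((horizontal distance between vial1 and socket0 below 0.006 m and distance between vial1 and socket0 below 0.008 m) or (horizontal distance between vial1 and socket1 below 0.006 m and distance between vial1 and socket1 below 0.008 m) or (horizontal distance between vial1 and socket2 below 0.006 m and distance between vial1 and socket2 below 0.008 m) or (horizontal distance between vial1 and socket3 below 0.006 m and distance between vial1 and socket3 below 0.008 m)) and ((horizontal distance between vial2 and socket0 below 0.006 m and distance between vial2 and socket0 below 0.008 m) or (horizontal distance between vial2 and socket1 below 0.006 m and distance between vial2 and socket1 below 0.008 m) or (horizontal distance between vial2 and socket2 below 0.006 m and distance between vial2 and socket2 below 0.008 m) or (horizontal distance between vial2 and socket3 below 0.006 m and distance between vial2 and socket3 below 0.008 m))); the arm keeps its last pose, push and grip.
It fails at once if another thing in the tray is moved more than 30 mm (distance of any of pot, stopper, collar from where it was at the start of the episode above 0.03 m).
It fails at once if another thing on the bench is moved more than 30 mm (distance of any of dropper, dish, forceps from where it was at the start of the episode above 0.03 m).
It also fails if it takes over 45 s, if anything falls off the work surface, if the arm or the gripper's body presses on something with over 40 N, if the wrist force passes 120 N, or if a joint passes its speed limit or range.

## Working session

There is one attempt and no reset: what is moved stays moved. The work goes in short steps, Python scripts to look and compute and a tool call to move; the robot and the scene stay as the last step left them, time stands still between calls to the robot, and variables do not carry over. Pictures are saved under pics/ and viewed, at most 10 in all, crops included, and the job is handed in when it is done.

Besides the shell and the picture viewer there is one more tool, called after "Request:" by a JSON object that holds its "name" and its "arguments". move_arm: Moves the arm, as the interface text tells. Its arguments: {"type":"object","properties":{"increments":{"type":"array","items":{"type":"array","items":{"type":"number"}}},"force":{"type":"number"}},"required":["increments"]}

```bash
mkdir -p pics; python3 - <<'E'
from station import ctrl
import cv2,numpy as np
print(ctrl.get_obs())
for n in("top","side"):
    p=ctrl.camera(n);cv2.imwrite(f"pics/{n}0.png",p["color"]);print(n,p["K"],p["distortion"],p["pose"])
    for o in("dock","cassette","tray","spare_vial","vial0","pot","stopper","collar","pinch"):
        try: print(o,[(round(d["conf"],2),np.round(d["centre"]).tolist(),int(d["mask"].sum())) for d in ctrl.cut_out(o,p)])
        except Exception as e: print(o,e)
E
```

```text
{'time_s': 0.0, 'qpos': array([-1.34162737e+00,  3.00431602e-01,  1.52157915e+00, -2.50549938e-06,
        1.32068978e+00, -6.66165233e-02]), 'joint_vel': array([ 1.49614032e-03, -5.17649260e-05, -7.60599022e-04, -3.49671538e-04,
       -8.48584286e-04,  2.86779085e-04]), 'tau': array([ 8.44943643e-04, -5.31805515e+01, -3.52733016e+01,  7.08505232e-02,
        2.44133722e-02, -7.73636907e-05]), 'ee_pos': array([ 0.16024912, -0.52586631,  0.20490881]), 'eef_rot': array([-3.14048706e+00, -7.13275577e-05,  2.95786064e-01]), 'force': array([ 0.29366689, -1.04021401, -0.18766825]), 'moment': array([-0.03053535,  0.00071057,  0.04329517]), 'grip_force': 0.0, 'grip_width': 0.0944436192010181}
top [[543.71893131   0.         278.14218197]
 [  0.         543.71893131 211.32547791]
 [  0.           0.           1.        ]] [-0.01401897  0.          0.          0.          0.        ] [[-0.01873944 -0.99496743  0.09843096  0.44275088]
 [-0.99974012  0.01736856 -0.01476583 -0.02611172]
 [ 0.01298191 -0.09868208 -0.99503433  1.31886787]
 [ 0.          0.          0.          1.        ]]
dock [(
[... 727 characters left out ...]
32853206]
 [-0.24630741 -0.4870093   0.83794666 -0.85798234]
 [ 0.01148047 -0.86598835 -0.49993237  0.57033359]
 [ 0.          0.          0.          1.        ]]
dock [(0.58, [260.0, 305.0], 1494)]
cassette [(0.74, [247.0, 307.0], 1227)]
tray [(0.84, [193.0, 271.0], 1387)]
spare_vial [(0.17, [244.0, 306.0], 1177)]
vial0 [(0.58, [236.0, 292.0], 111), (0.57, [233.0, 324.0], 130), (0.51, [239.0, 311.0], 238), (0.41, [191.0, 266.0], 122), (0.16, [182.0, 271.0], 92)]
pot [(0.66, [181.0, 273.0], 83)]
stopper [(0.59, [260.0, 306.0], 1526), (0.38, [190.0, 250.0], 56)]
collar [(0.54, [194.0, 283.0], 53), (0.33, [232.0, 324.0], 138)]
pinch [(0.68, [193.0, 270.0], 1047), (0.61, [245.0, 307.0], 1294)]
```

```bash
python3 - <<'E'
import cv2,numpy as np
t=cv2.imread("pics/top0.png");s=cv2.imread("pics/side0.png")
a=cv2.resize(t[150:270,110:350],(800,400),interpolation=cv2.INTER_CUBIC)
cv2.imwrite("pics/a.png",a)
b=cv2.resize(s[160:290,230:370],(646,600),interpolation=cv2.INTER_CUBIC)
cv2.imwrite("pics/b.png",b)
E
```

```text
(no output)
```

View pics/a.png

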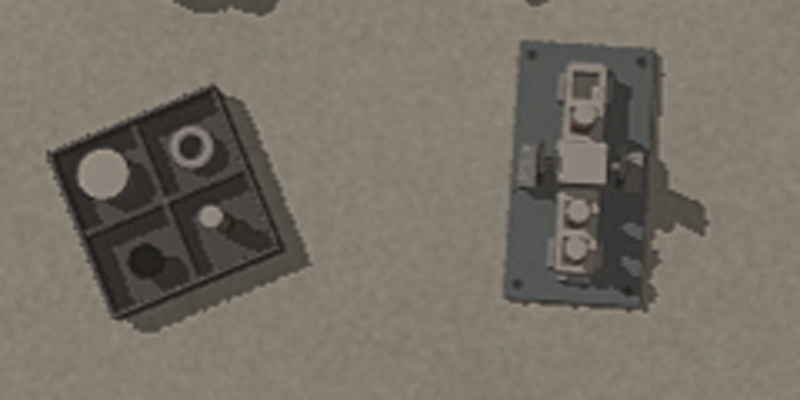

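View pics/b.png

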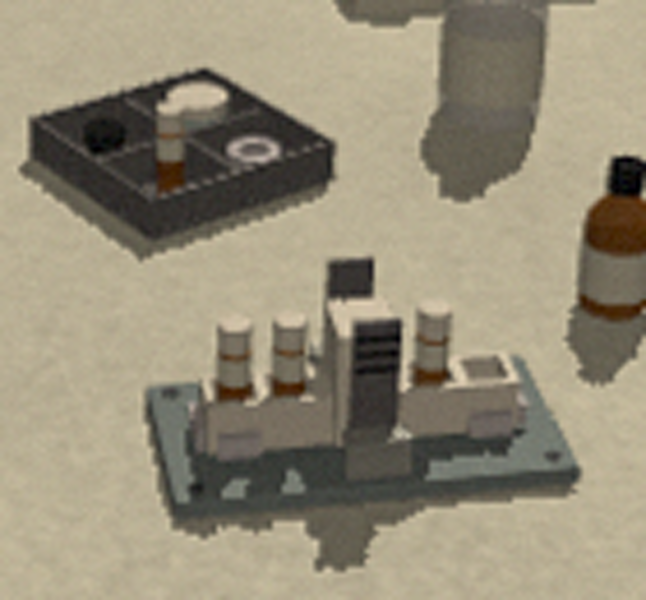

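The top view shows the vial in the tray's lower-right compartment (cap at crop ~(210,215)). The cassette runs along world x, and its far socket (crop ~(588,82)) is empty. The side view agrees.

```bash
cat > h.py <<'E'
from station import ctrl
import cv2,numpy as np
from scipy.spatial.transform import Rotation as R
def world(K,D,T,uv,z):
    n=cv2.undistortPoints(np.float64(uv).reshape(-1,1,2),np.float64(K),np.float64(D)).reshape(-1,2)
    d=np.c_[n,np.ones(len(n))]@T[:3,:3].T; o=T[:3,3]
    return o+d*((np.broadcast_to(z,len(n))-o[2])/d[:,2])[:,None]
def wrist(name=None):
    s=ctrl.get_obs();p=ctrl.camera("wrist")
    W=np.eye(4);W[:3,:3]=R.from_euler("xyz",s["eef_rot"]).as_matrix();W[:3,3]=s["ee_pos"]
    if name: cv2.imwrite(f"pics/{name}.png",p["color"])
    return p,W@p["tool_from_camera"]
def proj(K,D,T,X):
    Ti=np.linalg.inv(T);return cv2.projectPoints(np.float64(X).reshape(-1,3),cv2.Rodrigues(Ti[:3,:3])[0],Ti[:3,3],np.float64(K),np.float64(D))[0].reshape(-1,2)
E
python3 - <<'E'
from h import *
np.set_printoptions(precision=4,suppress=True)
p=ctrl.camera("top")
def f(pts,z,off=(110,150),sc=3.333):
    return world(p["K"],p["distortion"],p["pose"],(np.array(pts,float)+.5)/sc-.5+np.array(off),z)
d=f([(520,41),(657,48),(648,310),(505,300)],.01);print("dock",d,d.mean(0),np.linalg.norm(d-np.roll(d,1,0),axis=1))
print("vials",f([(584,117),(577,211),(574,249)],.072),"block",f([(582,162)],.07),"sock",f([(588,82)],.036))
print("spare",f([(210,215)],.06)); t=f([(48,152),(215,85),(284,248),(116,319)],.026);print("tray",t,t.mean(0))
q=ctrl.camera("side")
def g(pts,z): return world(q["K"],q["distortion"],q["pose"],(np.array(pts,float)+.5)/4.615-.5+np.array((230,160)),z)
print("side spare",g([(170,104)],.06),"vials",g([(434,307),(289,320),(235,325)],.072))
print(ctrl.camera("wrist")["tool_from_camera"],ctrl.camera("wrist")["K"])
E
```

```text
dock [[ 0.6938 -0.0174  0.01  ]
 [ 0.687  -0.1176  0.01  ]
 [ 0.4954 -0.1065  0.01  ]
 [ 0.5044 -0.0034  0.01  ]] [ 0.5952 -0.0612  0.01  ] [0.1899 0.1005 0.192  0.1035]
vials [[ 0.6277 -0.0614  0.072 ]
 [ 0.5621 -0.0552  0.072 ]
 [ 0.5358 -0.0526  0.072 ]] block [[ 0.5964 -0.0594  0.07  ]] sock [[ 0.6583 -0.0657  0.036 ]]
spare [[0.565  0.2001 0.06  ]]
tray [[0.6157 0.3223 0.026 ]
 [0.6623 0.2027 0.026 ]
 [0.5437 0.1535 0.026 ]
 [0.4951 0.273  0.026 ]] [0.5792 0.2379 0.026 ]
side spare [[0.5646 0.1969 0.06  ]] vials [[ 0.6294 -0.0676  0.072 ]
 [ 0.5613 -0.0635  0.072 ]
 [ 0.5363 -0.0622  0.072 ]]
[[ 0.0006 -0.9635 -0.2679  0.0767]
 [ 1.      0.0007 -0.0004  0.0004]
 [ 0.0006 -0.2679  0.9635 -0.1792]
 [ 0.      0.      0.      1.    ]] [[310.5022   0.     282.3757]
 [  0.     310.5022 207.1325]
 [  0.       0.       1.    ]]
```

Request:
{"name": "move_arm", "arguments": {"increments": [[1,0,0,0,0,0,0.124],[1,0,0,0,0,0,0.124],[1,0,0,0,0,0,0.123],[1,0.5,-0.66,-0.06,0,0,0],[1,0.5,-0.66,-0.06,0,0,0],[1,0.5,-0.66,-0.06,0,0,0],[1,0.5,-0.66,-0.06,0,0,0],[1,0.5,-0.66,-0.06,0,0,0],[1,0.5,-0.66,-0.06,0,0,0],[1,0.5,-0.66,-0.06,0,0,0],[1,0.5,-0.66,-0.06,0,0,0],[1,0.5,-0.66,-0.06,0,0,0],[1,0.5,-0.66,-0.06,0,0,0],[1,0.5,-0.66,-0.06,0,0,0],[1,0.5,-0.66,-0.06,0,0,0],[1,0.5,-0.66,-0.06,0,0,0],[1,0.5,-0.66,-0.06,0,0,0],[1,0.5,-0.66,-0.06,0,0,0],[1,0,0,0,0,0,0],[1,0,0,0,0,0,0]]}}

```text
time_s: 3.2
ee_pos: [0.5715, -0.0603, 0.25]
eef_rot: [3.142, 0.001, -0.074]
force: [-0.2, 0.4, -0.8]
grip_width: 0.0941
grip_force: 0.0
```

```bash
python3 - <<'E'
from h import *
print(ctrl.get_obs())
p,T=wrist("w1");np.savez("w1.npz",K=p["K"],D=p["distortion"],T=T)
print(proj(p["K"],p["distortion"],T,[[.6583,-.0657,.036],[.5964,-.0594,.07],[.5358,-.0526,.072]]))
E
```

```text
{'time_s': 3.2, 'qpos': array([-1.68756163e-01,  3.26582374e-01,  1.38275335e+00, -1.31102098e-04,
        1.43290076e+00,  1.47588388e+00]), 'joint_vel': array([-0.03475583, -0.02073111,  0.02152742, -0.00090556, -0.00031561,
       -0.00769214]), 'tau': array([  2.11786196, -55.17601848, -37.59043336,   0.1236995 ,
        -0.06440868,   0.16901458]), 'ee_pos': array([ 0.57147146, -0.0602736 ,  0.25003728]), 'eef_rot': array([ 3.14152441e+00,  6.53236577e-04, -7.38256729e-02]), 'force': array([-0.21248371,  0.36129034, -0.77412601]), 'moment': array([-0.0347118 , -0.0540094 , -0.03729216]), 'grip_force': 0.0, 'grip_width': 0.09409583327193155}
[[281.02949417 111.9589434 ]
 [279.43555402 167.28739221]
 [277.60021094 217.94027012]]
```

View pics/w1.png

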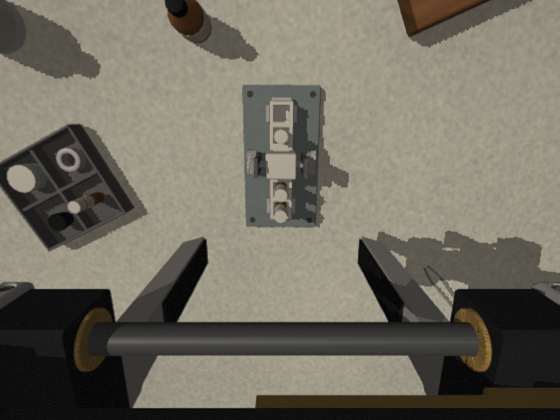

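The wrist view shows the dock at cols 243–321, rows 85–227, with the empty socket near (282,112). I'll enlarge it to measure.

```bash
python3 - <<'E'
import cv2
t=cv2.imread("pics/w1.png");cv2.imwrite("pics/w1c.png",cv2.resize(t[80:235,230:335],(400,590),interpolation=cv2.INTER_CUBIC))
print(400/105,590/155)
E
```

```text
3.8095238095238093 3.806451612903226
```

View pics/w1c.png

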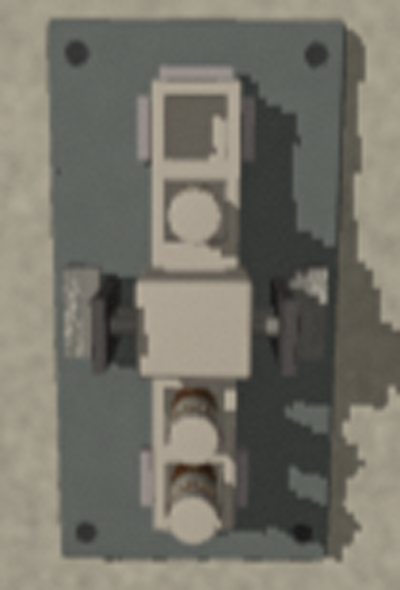

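The crop shows the empty socket opening around (163–228, 95–160), caps at (194,215), (195,437) and (194,518), and the block top at (137–250, 279–378).

```bash
python3 - <<'E'
from h import *
np.set_printoptions(precision=4,suppress=True)
w=np.load("w1.npz")
f=lambda p,z:world(w["K"],w["D"],w["T"],(np.array(p,float)+.5)/3.808-.5+np.array((230,80)),z)
d=f([(48,20),(343,20),(335,559),(62,557)],.01);print("dock",d,d.mean(0),np.linalg.norm(d-np.roll(d,1,0),axis=1))
print("sock",f([(196,127)],.036)); v=f([(194,215),(195,437),(194,518)],.072)
b=f([(137,281),(250,278),(249,379),(139,376)],.07);print("vials",v,"block",b,b.mean(0),np.linalg.norm(b-np.roll(b,1,0),axis=1))
print("spare",world(w["K"],w["D"],w["T"],[(74,207)],.06))
e=v[0]-v[2];print("yaw",np.arctan2(e[1],e[0]),np.linalg.norm(e))
E
```

```text
dock [[ 0.6951 -0.0192  0.01  ]
 [ 0.688  -0.1167  0.01  ]
 [ 0.4995 -0.106   0.01  ]
 [ 0.5077 -0.0041  0.01  ]] [ 0.5976 -0.0615  0.01  ] [0.188  0.0978 0.1888 0.1022]
sock [[ 0.6571 -0.0657  0.036 ]]
vials [[ 0.6316 -0.0634  0.072 ]
 [ 0.5646 -0.0587  0.072 ]
 [ 0.5384 -0.0564  0.072 ]] block [[ 0.6134 -0.0448  0.07  ]
 [ 0.6118 -0.0788  0.07  ]
 [ 0.5812 -0.0766  0.07  ]
 [ 0.5846 -0.0429  0.07  ]] [ 0.5978 -0.0608  0.07  ] [0.0289 0.034  0.0307 0.0338]
spare [[0.5645 0.1973 0.06  ]]
yaw -0.07477398264211883 0.0934441481613098
```

Request:
{"name": "move_arm", "arguments": {"increments": [[1,-0.064,-0.643,0,0,0,0],[1,-0.064,-0.643,0,0,0,0],[1,-0.064,-0.643,0,0,0,0],[1,-0.064,-0.643,0,0,0,0],[1,-0.064,-0.643,0,0,0,0],[1,-0.064,-0.643,0,0,0,0],[1,-0.064,-0.643,0,0,0,0],[1,-0.064,-0.643,0,0,0,0],[1,0,0,0.65,0,0,0],[1,0,0,0.65,0,0,0],[1,0,0,0.65,0,0,0],[1,0,0,0.65,0,0,0],[1,0,0,0,0,0,0],[1,0,0,0,0,0,0]]}}

```text
time_s: 4.65
ee_pos: [0.5656, 0.1969, 0.1216]
eef_rot: [-3.141, -0.0, -0.076]
force: [0.3, -0.8, 0.4]
grip_width: 0.0935
grip_force: 0.0
```

```bash
python3 - <<'E'
from h import *
p,T=wrist("w2");np.savez("w2.npz",K=p["K"],D=p["distortion"],T=T)
print(proj(p["K"],p["distortion"],T,[[.565,.198,.06]]))
c=p["color"][140:290,200:360];cv2.imwrite("pics/w2c.png",cv2.resize(c,(640,600),interpolation=cv2.INTER_CUBIC))
E
```

```text
[[280.07188399 219.67999758]]
```

View pics/w2c.png

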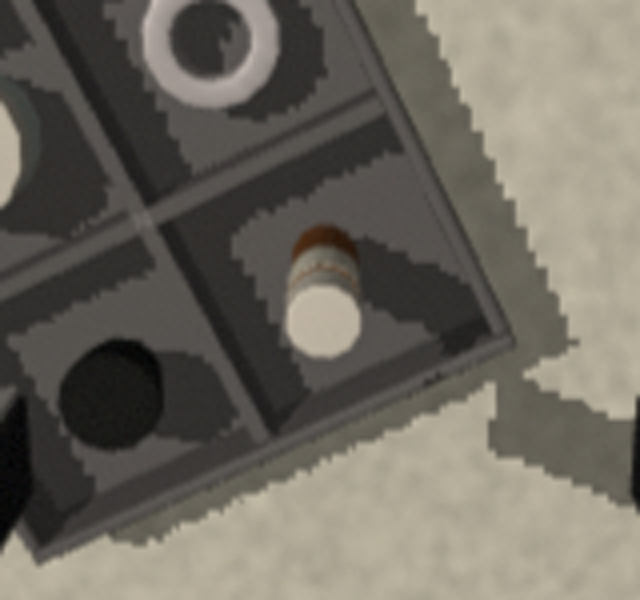

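The cap is at full-picture (280.7,220.2), within 1 px of the prediction. I'll grasp now.

Request:
{"name": "move_arm", "arguments": {"increments": [[1,-0.017,-0.014,0.35,0,0,0],[1,0,0,0.35,0,0,0],[1,0,0,0.35,0,0,0],[1,0,0,0.35,0,0,0],[1,0,0,0.35,0,0,0],[1,0,0,0,0,0,0],[1,0,0,0,0,0,0],[0,0,0,0,0,0,0],[0,0,0,0,0,0,0],[0,0,0,0,0,0,0],[0,0,0,0,0,0,0],[0,0,0,0,0,0,0],[0,0,0,0,0,0,0],[0,0,0,0,0,0,0],[0,0,0,0,0,0,0],[0,0,0,0,0,0,0],[0,0,0,0,0,0,0],[0,0,0,0,0,0,0]], "force": 10}}

```text
time_s: 6.5
ee_pos: [0.5644, 0.1985, 0.0329]
eef_rot: [3.142, 0.0, -0.075]
force: [0.4, -0.6, 0.3]
grip_width: 0.016
grip_force: 10.0
```

Request:
{"name": "move_arm", "arguments": {"increments": [[0,0,0,-0.4,0,0,0],[0,0,0,-0.4,0,0,0],[0,0,0,-0.4,0,0,0],[0,0,0,-0.4,0,0,0],[0,0,0,-0.4,0,0,0],[0,0,0,-0.4,0,0,0],[0,0,0,-0.4,0,0,0],[0,0.225,0.513,0,0,0,0],[0,0.225,0.513,0,0,0,0],[0,0.225,0.513,0,0,0,0],[0,0.225,0.513,0,0,0,0],[0,0.225,0.513,0,0,0,0],[0,0.225,0.513,0,0,0,0],[0,0.225,0.513,0,0,0,0],[0,0.225,0.513,0,0,0,0],[0,0.225,0.513,0,0,0,0],[0,0.225,0.513,0,0,0,0],[0,0,0,0,0,0,0],[0,0,0,0,0,0,0],[0,0,0,0,0,0,0]]}}

```text
time_s: 8.5
ee_pos: [0.6572, -0.0648, 0.1729]
eef_rot: [-3.141, 0.0, -0.074]
force: [0.2, -0.1, -0.4]
grip_width: 0.0157
grip_force: 10.0
```

```bash
python3 - <<'E'
from h import *
s=ctrl.get_obs();print(s["ee_pos"],s["eef_rot"],s["grip_width"])
p,T=wrist("w3");np.savez("w3.npz",K=p["K"],D=p["distortion"],T=T)
print(proj(p["K"],p["distortion"],T,[[.6573,-.0655,.036],[.5975,-.061,.07]]))
c=p["color"][160:340,190:370];cv2.imwrite("pics/w3c.png",cv2.resize(c,(600,600),interpolation=cv2.INTER_CUBIC))
E
```

```text
[ 0.65715481 -0.06483777  0.17290403] [-3.14139586e+00  2.41266868e-04 -7.44983467e-02] 0.015690417025951104
[[282.31975243 196.76930996]
 [282.21014317 263.5566411 ]]
```

View pics/w3c.png

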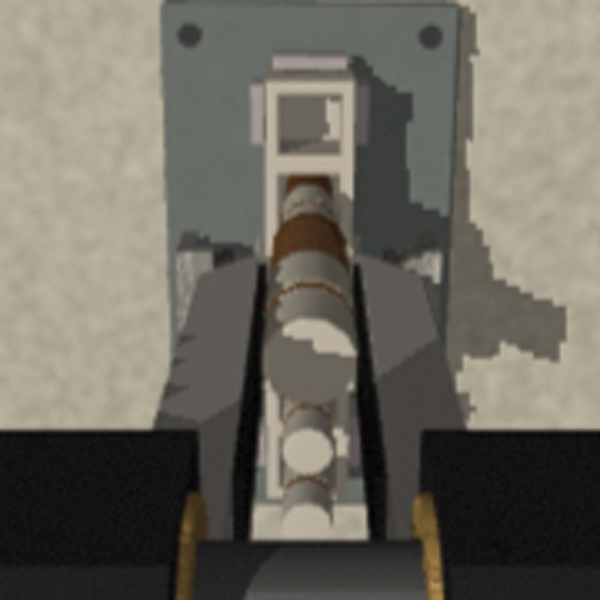

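The socket opening centres at full-picture (282.9,197.4) against a prediction of (282.3,196.8), and the vial hangs straight. I'll insert it.

Request:
{"name": "move_arm", "arguments": {"increments": [[0,0,0.012,0.4,0,0,0],[0,0,0,0.4,0,0,0],[0,0,0,0.4,0,0,0],[0,0,0,0.3,0,0,0],[0,0,0,0.2,0,0,0],[0,0,0,0.15,0,0,0],[0,0,0,0.15,0,0,0],[0,0,0,0.15,0,0,0],[0,0,0,0.1,0,0,0],[0,0,0,0.1,0,0,0],[0,0,0,0.1,0,0,0],[0,0,0,0,0,0,0],[0,0,0,0,0,0,0]]}}

```text
time_s: 9.85
ee_pos: [0.6574, -0.0664, 0.0505]
eef_rot: [-3.142, -0.0, -0.075]
force: [-0.1, 0.7, -0.1]
grip_width: 0.0155
grip_force: 10.0
```

Request:
{"name": "move_arm", "arguments": {"increments": [[0,0,0,0.04,0,0,0],[0,0,0,0.04,0,0,0],[0,0,0,0.02,0,0,0],[0,0,0,0,0,0,0],[0,0,0,0,0,0,0]]}}

```text
time_s: 10.35
ee_pos: [0.6573, -0.0663, 0.0455]
eef_rot: [3.142, -0.0, -0.075]
force: [0.1, -0.1, -0.1]
grip_width: 0.0157
grip_force: 10.0
```

Request:
{"name": "move_arm", "arguments": {"increments": [[0.4,0,0,0,0,0,0],[0.4,0,0,0,0,0,0],[0.4,0,0,0,0,0,0],[0.6,0,0,0,0,0,0],[1,0,0,-0.1,0,0,0],[1,0,0,-0.4,0,0,0],[1,0,0,-0.5,0,0,0],[1,0,0,-0.5,0,0,0],[1,0,0,-0.5,0,0,0],[1,0,0,-0.5,0,0,0],[1,0,0,-0.5,0,0,0],[1,0,0,0,0,0,0],[1,0,0,0,0,0,0]]}}

```text
time_s: 11.65
ee_pos: [0.6573, -0.0664, 0.1955]
eef_rot: [3.142, -0.001, -0.075]
force: [0.2, 0.5, -0.3]
grip_width: 0.0939
grip_force: 0.0
```

```bash
python3 - <<'E'
from h import *
s=ctrl.get_obs();print(s["ee_pos"],s["eef_rot"],s["grip_width"])
p,T=wrist("w4")
print(proj(p["K"],p["distortion"],T,[[.6573,-.0655,.072],[.5975,-.061,.07]]))
q=ctrl.camera("side")["color"][190:290,250:370]
a=cv2.resize(p["color"][150:320,215:355],(412,500));b=cv2.resize(q,(380,500*380//600*1))
b=cv2.copyMakeBorder(b,0,500-b.shape[0],0,0,cv2.BORDER_CONSTANT);cv2.imwrite("pics/w4c.png",np.hstack([a,b]))
E
```

```text
[ 0.65729731 -0.06636999  0.19554785] [ 3.14154847e+00 -5.43986993e-04 -7.52578978e-02] 0.09388419059294019
[[280.76582129 200.246956  ]
 [280.82865049 254.44044971]]
```

View pics/w4c.png

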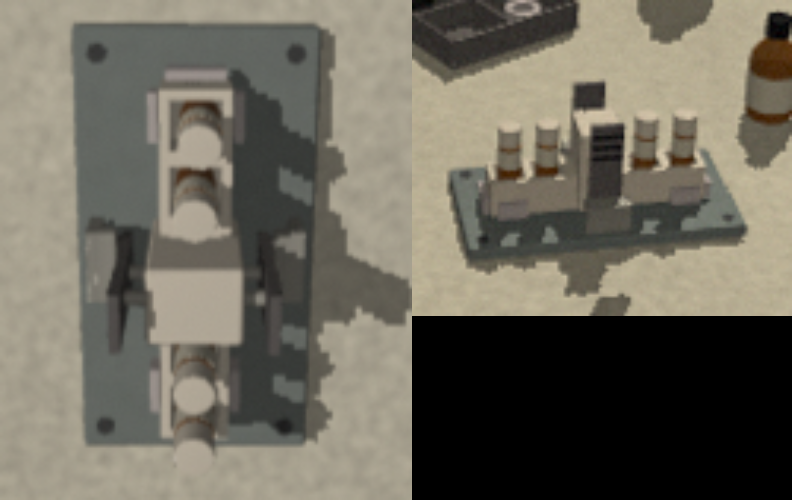

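All four vials stand at the same height in both views, and the block top is near (281.6,253). Next is the pinch.

Request:
{"name": "move_arm", "arguments": {"increments": [[1,-0.4,-0.014,0,0,0,0],[1,-0.4,0,0,0,0,0],[1,-0.39,0,0,0,0,0],[1,0,0,0,0,0,0],[1,0,0,0.45,0,0,0],[1,0,0,0.45,0,0,0],[1,0,0,0.45,0,0,0],[1,0,0,0.45,0,0,0],[1,0,0,0.45,0,0,0],[1,0,0,0.38,0,0,0],[1,0,0,0.3,0,0,0],[1,0,0,0,0,0,0],[1,0,0,0,0,0,0]], "force": 30}}

```text
time_s: 13.05
ee_pos: [0.5984, -0.0612, 0.0491]
eef_rot: [3.142, 0.0, -0.075]
force: [-0.2, 1.0, 0.7]
grip_width: 0.0938
grip_force: 0.0
```

Request:
{"name": "move_arm", "arguments": {"increments": [[0.6,0,0,0,0,0,0],[0.6,0,0,0,0,0,0],[0.4,0,0,0,0,0,0],[0.4,0,0,0,0,0,0],[0.2,0,0,0,0,0,0],[0.2,0,0,0,0,0,0],[0.2,0,0,0,0,0,0],[0.2,0,0,0,0,0,0],[0.2,0,0,0,0,0,0],[0.2,0,0,0,0,0,0]]}}

```text
time_s: 14.05
ee_pos: [0.5983, -0.061, 0.0496]
eef_rot: [-3.141, -0.001, -0.075]
force: [-2.4, 2.6, 5.6]
grip_width: 0.0437
grip_force: 30.0
```

Request:
{"name": "move_arm", "arguments": {"increments": [[0.2,0,0,0,0,0,0],[0.2,0,0,0,0,0,0],[0.2,0,0,-0.05,0,0,0],[0.2,0,0,-0.1,0,0,0],[0.2,0,0,-0.1,0,0,0],[0.2,0,0,-0.1,0,0,0],[0.2,0,0,-0.1,0,0,0],[0.2,0,0,0,0,0,0]]}}

```text
time_s: 14.85
ee_pos: [0.5984, -0.0612, 0.0723]
eef_rot: [3.141, -0.001, -0.075]
force: [-0.4, 0.6, -4.2]
grip_width: 0.0438
grip_force: 30.0
```

Request:
{"name": "move_arm", "arguments": {"increments": [[0.2,0,0,-0.15,0,0,0],[0.2,0,0,-0.2,0,0,0],[0.2,0,0,-0.25,0,0,0],[0.2,0,0,-0.25,0,0,0],[0.2,0,0,-0.25,0,0,0],[0.2,0,0,-0.25,0,0,0],[0.2,0,0,-0.2,0,0,0],[0.2,0,0,-0.15,0,0,0],[0.2,0,0,-0.05,0,0,0],[0.2,0,0,0,0,0,0],[0.2,0,0,0,0,0,0],[0.2,0,0,0,0,0,0],[0.2,0,0,0,0,0,0],[0.2,0,0,0,0,0,0]]}}

```text
time_s: 16.25
ee_pos: [0.598, -0.0612, 0.1587]
eef_rot: [-3.142, 0.0, -0.075]
force: [-0.0, -1.0, -3.7]
grip_width: 0.0438
grip_force: 30.0
```

```bash
python3 - <<'E'
from h import *
s=ctrl.get_obs();print(s["ee_pos"],s["joint_vel"],s["force"],s["grip_width"])
p=ctrl.camera("side");cv2.imwrite("pics/s5.png",cv2.resize(p["color"][120:300,220:400],(600,600)))
E
```

```text
[ 0.59799448 -0.06116706  0.15872787] [-0.00214081 -0.00201667 -0.00310662  0.00014707  0.00061064 -0.00059644] [-0.017026   -0.95874524 -3.6863282 ] 0.04376299685989789
```

View pics/s5.png

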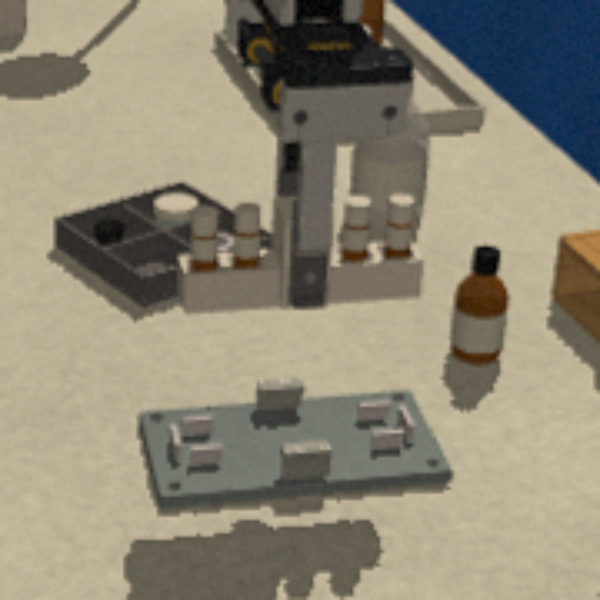

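The cassette hangs level at the crop's centre (~(300,280)), clear of the dock, with four vials seated at equal height and everything else in place.

```bash
python3 -c "
from station import ctrl
print(ctrl.hand_in())"
```

```text
the job is handed in; nothing more can be done
None
```

The loose vial stands in the cassette's empty socket, and the cassette with its four vials is held by the pinched catches, level and still, about 12 cm above the bench; the job is handed in at about 16 s (the hand-in returned no verdict).

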